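Draw out the telescopic handle of the loaded sack truck and hold it

ROBOT

A 7-joint arm with a two-finger parallel gripper is mounted at the origin on the work surface. World frame = base frame: x ahead of the robot, y to its left, z up, the work surface at z = 0. Lengths are in m, angles in rad, forces in N, time in s.
With the tool pointing down it reaches from about 0.35 to 0.9 m from the base axis. Payload 8.1 kg.
Tool frame: the origin (TCP) lies on the centre line of the jaws, within the pads' length; the fingertips stand 11 mm ahead of it and the grasp point (between the pads) lies 8 mm behind it (env.tip_reach is the distance from the TCP to the fingertips, in m); z points along the fingers, y is the direction in which the jaws open and shut (so a half turn about z gives the same grasp; the last joint's range is limited). The gripper opens to 92 mm and grips with 3 to 60 N. Pads are 19 mm wide; open, the fingers measure 130 mm over their backs; the gripper's body (75 mm by 190 mm) begins 47 mm behind the grasp point.
Start: joints at [1.176, 0.434, 0.025, 1.573, -0.012, 1.134, -0.075], TCP at [0.18, -0.599, 0.238] pointing down, gripper open.
Joint ranges: [-2.62, 2.62], [-0.44, 2.09], [-1.27, 1.32], [0.08, 2.57], [-1.32, 4.46], [0.12, 2], [-2.74, 2.74]. Speed limits (rad/s): [2.22, 2.22, 3.01, 3.01, 3.14, 3.14, 3.14].

INTERFACE

Orientations are given as a rotation vector (axis times angle).
In Python, from cell import env gives the robot as it stands.
- The arm moves only by the tool arm_command, never from a script. Its argument "commands" is a list of rows, each an object of numbers: "x", "y", "z": the shift along the tool's x, y, z in cm; "spin": the turn about the tool's z in degrees. In form: [{"x": .., "y": .., "z": .., "spin": ..}, ...]. A call has 1 to 20 rows; each row shifts and turns the commanded pose from where the row before left it, along the tool's axes as they then stand; what a row does not reach is not made up. A row lasts 1/8 s, in which the tool goes at most 62.5 mm and 10.7 degrees, less where a joint would pass 70% of its speed; a pose out of reach is approached as far as the arm can. A call with a gripper value outside its range is refused whole. "claw" is the closure in counts, from 0 (fully open) to 255 (shut), set as the call begins (left out, the last holds). The fingers move at their own pace and stop on an object; the grip force is fixed at half the most. Time passes only in rows, so rows that do not move let the fingers close. It gives the time, the measured TCP pose, the force and the opening at its end, in the units of the state.
- env.read_state(): the state, without advancing time (a new reading comes with each control period).
- env.snapshot(name): name is "scene" or "side" or "wrist"; returns a dict with "pixels" (420x560x3 uint8, red, green, blue), "z_map" (420x560 float32, m along the optical axis (not along the pixel's ray), 0 where there is no reading), "mtx" (3x3 intrinsics, pixels), "distortion" ([k1, k2, p1, p2, k3] as OpenCV has them; the pictures are not rectified), "rvec" (rotation vector, rad) and "tvec" (3), from world to camera coordinates, as OpenCV has them. Camera axes: x right, y down, z forward; pixel columns grow to the right and rows downward; lengths in m; the calibration is good to about 2 mm. A picture is of the moment at which its call begins.
- env.sign_off(): hands the job in, once; it reports no verdict.
The state is a dict: "t": time; "q": joint angles; "qd": joint speeds; "joint_efforts": joint torques, N m; "tcp_pos": TCP position; "ee_rot": TCP orientation; "force": force on the tool from outside, world axes, zero at the start; "torque": the same for the moment, N m; "width": finger opening in m.
Only numpy, scipy, OpenCV 4.12 (cv2) and the standard library are available. Lean on these libraries where they do the work, as an engineer would, in place of code of your own. Each camera call takes 0.05 s, during which the arm holds its last target.

TASK

Two sack trucks are parked at the bench with their handles pushed in. On the one that carries the stack of bins, squeeze in the release button on the handle's grip and pull the handle straight up, past the first stop, to the second stop, so that it is fully out; finish while still holding the grip there, ready to wheel it away. Leave the empty truck's handle in, and leave the things on the bench where they are.

Things in the scene. Friction and masses are not known exactly. Their poses are not given: they have to be found in the camera images.
- loaded: the loaded sack truck, three bins stacked on its toe plate. Stands on the floor just beyond the bench, too heavy to shift; only its frame top and handle rise above the bench top. Origin on the floor midway between its two upright tubes (180 mm apart); x from the robot's side to the toe plate (within 0.22 rad of straight ahead), y along the grip, z up.
- loaded_grip (a point): centre of the loaded truck's grip, a level black bar along y between the tubes; it rises with the handle: 70 mm above the bench top when in, 250 mm fully out. Free middle part 138 mm long, 28 mm across (x), 32 mm high. The frame's top housing lies 37 mm below the bar's underside while in, so fingertips may reach 30 mm below the underside. Axes as body loaded.
- loaded_handle (a joint): loaded truck's handle pulled out, m: 0 in (start), 0.09 first stop, 0.18 second stop, its end. A spring pin locks it at all three (1.5 mm play); it moves only with the button squeezed in. Button kept in, it runs past the first stop; let go on the way, it locks at the next stop: squeeze again. Drawing takes 7 to 11 N (0.4 to 0.8 kg, 3 N friction); unlatched it may slide back.
- loaded_button (a joint): loaded truck's button pressed in, m: 0 out, 0.007 fully in; frees the latch from 0.006; 5 N to start, 14 N fully in; springs out. Grey block, 50 mm along the bar, 22 mm high, mid-grip on the face towards the robot (-x), 9 mm proud when out, 2 mm when in. Bar and button are 37 mm across, 30 mm with it in: closing a gripper across the bar (along x) presses it.
- empty_grip (a point): centre of the grip of the empty truck's handle: the same kind of truck with nothing on its toe plate, standing beside the loaded one, left or right. Same sizes, height and axes as loaded_grip. To be left alone.
- empty_handle (a joint): how far the empty truck's handle is pulled out, in m: 0 in; it must stay in.
- bench_bin_mid (a point): middle of a small blue open bin of bolts, 150 x 100 mm and 70 mm high, loose on the bench between robot and trucks; to be left alone.
- tape_mid (a point): middle of a roll of packing tape lying flat, 110 mm across and 48 mm high, loose on the bench; to be left alone.
- carton_mid (a point): middle of a small closed carton, 110 x 140 mm and 70 mm high, loose on the bench; to be left alone.

How it is judged:
On the way, in this order (a step that is already met when the one before it is completed fails the run):
1. the loaded truck's release button is squeezed in while the handle is still in (value of joint loaded_button above 0.0055 m and value of joint loaded_handle below 0.01 m), for 0.02 s.
2. the handle is pulled up past the first stop in the robot's grip (value of joint loaded_handle above 0.1 m and contact force between the fingers and loaded above 5 N), for 0.02 s.
At the end, for the whole second after the job is handed in: The loaded truck's handle is at its second stop (pulled out more than 175 of 180 mm, the grip more than 240 mm above the bench top) and the fingers still hold its grip (more than 5 N on it, the grasp within 50 mm of the grip's centre); the empty truck's handle is in (under 10 mm) (value of joint loaded_handle above 0.175 m and contact force between the fingers and loaded above 5 N and distance between the grasp point and loaded_grip below 0.05 m and height (world z) of loaded_grip above 0.24 m and value of joint empty_handle below 0.01 m); the arm keeps its last pose, push and grip.
It fails at once if the empty truck's handle is pulled out (value of joint empty_handle above 0.03 m).
It fails at once if something on the bench is pushed about (distance of any of bench_bin_mid, tape_mid, carton_mid from where it was at the start of the episode above 0.03 m).
It also fails if it takes over 32 s, if anything falls off the work surface, if the arm or the gripper's body presses on something with over 40 N, if the wrist force passes 120 N, or if a joint passes its speed limit or range.

## Working session

There is one attempt and no reset: what is moved stays moved. The work goes in short steps, Python scripts to look and compute and a tool call to move; the robot and the scene stay as the last step left them, time stands still between calls to the robot, and variables do not carry over. Pictures are saved under pics/ and viewed, and the job is handed in when it is done.

Besides the shell and the picture viewer there is one more tool, called after "Request:" as name(argument=value, ...), one argument or row to a line, values as JSON. arm_command: Moves the arm, as the interface text tells. Its arguments: {"type":"object","properties":{"commands":{"type":"array","items":{"type":"object","properties":{"x":{"type":"number"},"y":{"type":"number"},"z":{"type":"number"},"spin":{"type":"number"}}}},"claw":{"type":"number"}},"required":["commands"]}

```bash
mkdir -p pics; ls; cat > h.py <<'E'
import numpy as np, cv2
from cell import env
def snap(n,f):
    s=env.snapshot(n); cv2.imwrite(f'pics/{f}.png',s['pixels'][:,:,::-1]); np.savez(f'pics/{f}.npz',**s); return s
def load(f): return dict(np.load(f'pics/{f}.npz'))
def world(s,u,v,z=None):
    K=s['mtx'];D=s['distortion'];R=cv2.Rodrigues(s['rvec'])[0];t=s['tvec'].reshape(3)
    if z is None: z=s['z_map'][v,u]
    p=cv2.undistortPoints(np.array([[[u,v]]],float),K,D).reshape(2)
    return R.T@(np.array([p[0]*z,p[1]*z,z])-t)
def cloud(s):
    K=s['mtx'];D=s['distortion'];R=cv2.Rodrigues(s['rvec'])[0];t=s['tvec'].reshape(3)
    h,w=s['z_map'].shape;vv,uu=np.mgrid[:h,:w]
    p=cv2.undistortPoints(np.stack([uu,vv],-1).reshape(-1,1,2).astype(float),K,D).reshape(h,w,2)
    z=s['z_map'];P=np.stack([p[...,0]*z,p[...,1]*z,z],-1)
    W=(P-t)@R; W[z<=0]=np.nan; return W
E
python3 - <<'E'
from h import *
print(env.read_state())
for n in ['scene','side']: snap(n,n+'0')
E
```

```text
pics
{'t': 0.0, 'q': array([ 1.17638004,  0.43527539,  0.02498792,  1.57409123, -0.01161062,
        1.13400266, -0.0751085 ]), 'qd': array([ 1.26230205e-04,  1.35909849e-03,  1.75125251e-04,  1.40739084e-04,
       -3.99053094e-05,  8.31318913e-04,  3.92890647e-04]), 'joint_efforts': array([-1.02647733e-03, -6.67851448e+01,  9.84785222e-01, -3.14460862e+01,
       -6.04940462e-02,  4.30192868e-02,  1.76843860e-04]), 'tcp_pos': array([ 0.17960646, -0.59811975,  0.23691484]), 'ee_rot': array([-3.10666321e+00, -4.56378976e-01,  5.96623784e-04]), 'force': array([-0.54239092,  0.49656735,  0.42593852]), 'torque': array([ 0.01822457, -0.03105692, -0.01231552]), 'width': 0.091916780808356}
```

View pics/scene0.png

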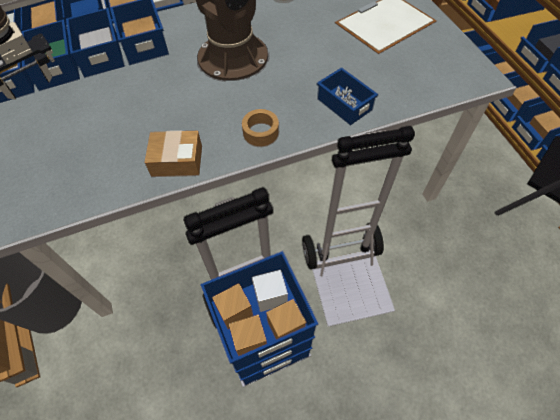

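View pics/side0.png

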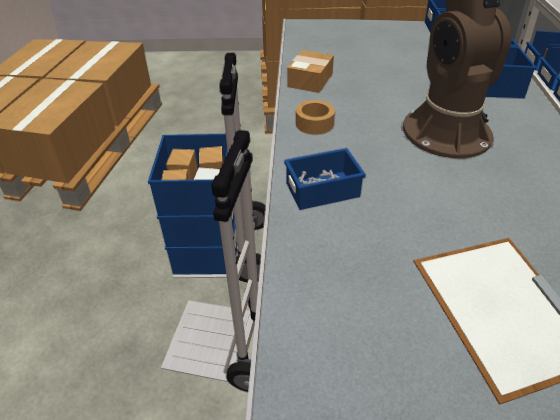

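Scene view: the loaded truck (bins) is on the image left, with its grip about (190–272, 195–230). The empty truck is at about (335–413, 130–160). The carton is near (173,152), the tape at (260,125), and the bolt bin at (347,95).

```bash
python3 - <<'E'
from h import *
s=load('scene0');W=cloud(s)
for n,(u0,u1,v0,v1) in dict(L=(180,280,180,245),E=(325,420,120,170)).items():
    P=W[v0:v1,u0:u1].reshape(-1,3);P=P[~np.isnan(P[:,0])]
    for lo,hi in [(0.075,0.12),(-.02,.03)]:
        Q=P[(P[:,2]>lo)&(P[:,2]<hi)&(P[:,0]>.4)]
        (c,sz,a)=cv2.minAreaRect(Q[:,:2].astype(np.float32));print(n,lo,len(Q),c,sz,a,Q[:,2].max(),Q.mean(0), Q.min(0),Q.max(0))
for n,(u0,u1,v0,v1) in dict(carton=(140,205,125,180),tape=(238,282,105,150),bin=(312,380,65,125)).items():
    P=W[v0:v1,u0:u1].reshape(-1,3);P=P[(P[:,2]>.03)]
    print(n,P.min(0),P.max(0))
im=cv2.imread('pics/scene0.png')[180:250,175:285];cv2.imwrite('pics/cropL.png',cv2.resize(im,None,fx=7,fy=7,interpolation=cv2.INTER_CUBIC))
# height map rows
for v in range(190,242,3): print(v,[tuple(np.round(W[v,u],3)) for u in (205,230,255)])
E
```

```text
L 0.075 1117 (0.6318408250808716, -0.20772986114025116) (0.04116411507129669, 0.22222651541233063) 2.4874496459960938 0.09771579264840576 [ 0.63684284 -0.20939627  0.08679052] [ 0.61079779 -0.31895907  0.07507283] [ 0.65636251 -0.09649577  0.09771579]
L -0.02 1552 (0.5509878396987915, -0.20979920029640198) (0.20780900120735168, 0.24127885699272156) 1.9717915058135986 0.029934039618031056 [ 0.59735065 -0.22343028  0.00885874] [ 0.45002354 -0.32790226 -0.01999968] [ 0.65851342 -0.08668051  0.02993404]
E 0.075 857 (0.5666019320487976, 0.24498605728149414) (0.22187837958335876, 0.04219593480229378) 81.10545349121094 0.09571098803145024 [0.57145521 0.24196619 0.08608371] [0.53704286 0.13427709 0.07506297] [0.60231576 0.35371675 0.09571099]
E -0.02 2239 (0.5260798335075378, 0.28614354133605957) (0.31363967061042786, 0.18230830132961273) 71.95939636230469 0.029836465120305876 [0.51214925 0.24877468 0.00573196] [ 0.40073684  0.12382806 -0.0199045 ] [0.60299871 0.46348329 0.02983647]
carton [ 0.31053895 -0.37556629  0.03007152] [ 0.45675461 -0.20880814  0.07792615]
tape [ 0.31253191 -0.082350
[... 2760 characters left out ...]
), np.float64(0.018)), (np.float64(0.253), np.float64(-0.178), np.float64(-0.747)), (np.float64(0.292), np.float64(-0.069), np.float64(-0.754))]
235 [(np.float64(0.655), np.float64(-0.28), np.float64(0.018)), (np.float64(0.27), np.float64(-0.183), np.float64(-0.744)), (np.float64(0.309), np.float64(-0.075), np.float64(-0.75))]
238 [(np.float64(0.654), np.float64(-0.283), np.float64(-0.0)), (np.float64(0.281), np.float64(-0.187), np.float64(-0.752)), (np.float64(0.327), np.float64(-0.08), np.float64(-0.745))]
241 [(np.float64(0.648), np.float64(-0.286), np.float64(-0.026)), (np.float64(0.295), np.float64(-0.192), np.float64(-0.752)), (np.float64(0.338), np.float64(-0.085), np.float64(-0.75))]
```

View pics/cropL.png

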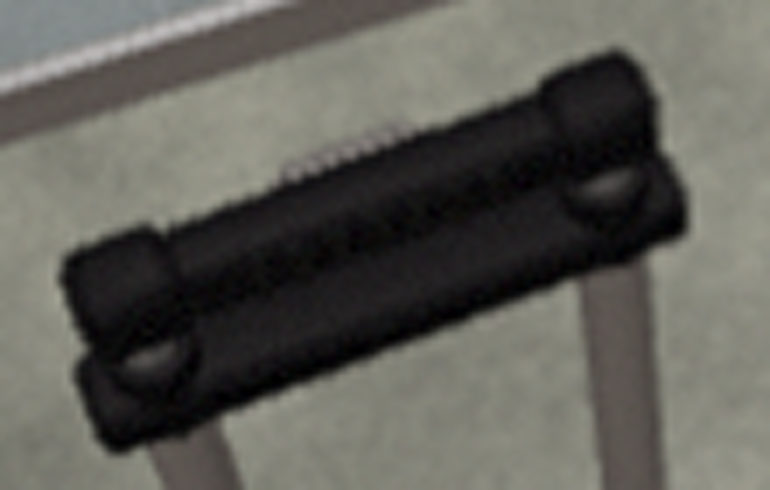

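```bash
cat >> h.py <<'E'
from scipy.spatial.transform import Rotation as Ro
def plan(target,yaw):
    st=env.read_state();R=Ro.from_rotvec(st['ee_rot']).as_matrix()
    print('t',st['t'],'tcp',st['tcp_pos'].round(4),'w',round(st['width'],4),'F',st['force'].round(1)); print(R.round(3))
    a=np.array([np.cos(yaw),np.sin(yaw)])
    # spin s about tool z: y' = -sin s*x + cos s*y
    for sg in (1,-1):
        d=np.r_[a*sg,0]; print('spin',np.degrees(np.arctan2(-d@R[:,0],d@R[:,1])))
    print('shift cm (current axes)',(R.T@(np.array(target)-st['tcp_pos'])*100).round(2))
E
python3 - <<'E'
from h import *
plan([.633,-.207,.2],np.radians(2.5))
E
```

```text
t 0.1 tcp [ 0.1796 -0.5982  0.237 ] w 0.0917 F [ 0.8 -0.8 -0.1]
[[ 0.958  0.288 -0.001]
 [ 0.288 -0.958  0.001]
 [-0.    -0.001 -1.   ]]
spin -75.78472990955495
spin 104.21527009044506
shift cm (current axes) [ 54.67 -24.42   3.73]
```

Request:
arm_command(
  commands=[
    {"x": 3.6,"y": -1.6,"z": 0.2},
    {"x": 3.6,"y": -1.6,"z": 0.2},
    {"x": 3.6,"y": -1.6,"z": 0.2},
    {"x": 3.6,"y": -1.6,"z": 0.2},
    {"x": 3.6,"y": -1.6,"z": 0.2},
    {"x": 3.6,"y": -1.6,"z": 0.2},
    {"x": 3.6,"y": -1.6,"z": 0.2},
    {"x": 3.6,"y": -1.6,"z": 0.2},
    {"x": 3.6,"y": -1.6,"z": 0.2},
    {"x": 3.6,"y": -1.6,"z": 0.2},
    {"x": 3.6,"y": -1.6,"z": 0.2},
    {"x": 3.6,"y": -1.6,"z": 0.2},
    {"x": 3.6,"y": -1.6,"z": 0.2},
    {"x": 3.6,"y": -1.6,"z": 0.2},
    {"x": 3.6,"y": -1.6,"z": 0.2},
  ],
  claw=0,
)

```text
invalid input
```

Request:
arm_command(
  commands=[
    {"spin": -8},
    {"spin": -8},
    {"spin": -8},
    {"spin": -8},
    {"spin": -8},
    {"spin": -8},
    {"spin": -8},
    {"spin": -8},
    {"spin": -8},
    {"spin": -4},
    {},
  ],
)

```text
invalid input
```

```bash
python3 - <<'E'
from h import *
snap('wrist','w1'); snap('scene','s1')
plan([.633,-.207,.062],np.radians(2.5))
print(env.read_state()['q'])
E
```

```text
t 0.2 tcp [ 0.1797 -0.5983  0.2372] w 0.0919 F [0.3 0.9 0.2]
[[ 0.958  0.288 -0.   ]
 [ 0.288 -0.958  0.001]
 [-0.    -0.001 -1.   ]]
spin -75.78511219932521
spin 104.21488780067479
shift cm (current axes) [ 54.67 -24.42  17.54]
[ 1.17641984  0.43497145  0.02495563  1.57373645 -0.01160514  1.13400244
 -0.07509406]
```

View pics/w1.png

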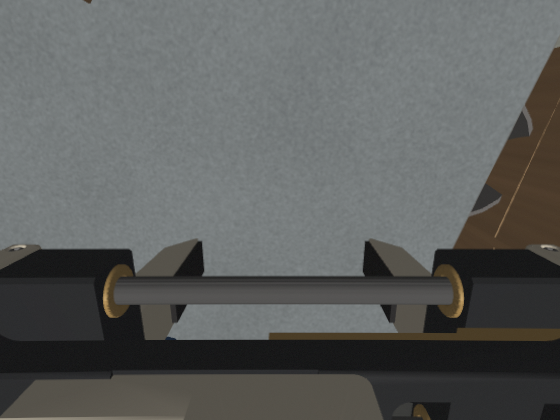

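View pics/s1.png

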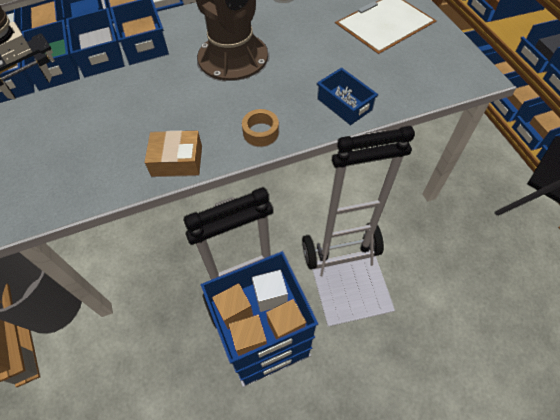

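Both moves came back as "invalid input" and nothing moved: the scene is unchanged and the wrist camera sees bare bench. I'll try rows with every field filled in.

Request:
arm_command(
  commands=[
    {"x": 3.6,"y": -1.6,"z": 0.2,"spin": 0},
    {"x": 3.6,"y": -1.6,"z": 0.2,"spin": 0},
  ],
)

```text
t: 0.45
tcp_pos: [0.2398, -0.5467, 0.2334]
ee_rot: [-3.108, -0.455, 0.0]
force: [0.4, -0.5, 0.2]
width: 0.0919
```

Request:
arm_command(
  commands=[
    {"x": 3.6,"y": -1.6,"z": 0.2,"spin": 0},
    {"x": 3.6,"y": -1.6,"z": 0.2,"spin": 0},
    {"x": 3.6,"y": -1.6,"z": 0.2,"spin": 0},
    {"x": 3.6,"y": -1.6,"z": 0.2,"spin": 0},
    {"x": 3.6,"y": -1.6,"z": 0.2,"spin": 0},
    {"x": 3.6,"y": -1.6,"z": 0.2,"spin": 0},
    {"x": 3.6,"y": -1.6,"z": 0.2,"spin": 0},
    {"x": 3.6,"y": -1.6,"z": 0.2,"spin": 0},
    {"x": 3.6,"y": -1.6,"z": 0.2,"spin": 0},
    {"x": 3.6,"y": -1.6,"z": 0.2,"spin": 0},
    {"x": 3.6,"y": -1.6,"z": 0.2,"spin": 0},
    {"x": 3.6,"y": -1.6,"z": 0.2,"spin": 0},
    {"x": 3.6,"y": -1.6,"z": 0.2,"spin": 0},
  ],
)

```text
t: 2.08
tcp_pos: [0.6287, -0.2126, 0.2074]
ee_rot: [-3.108, -0.456, 0.001]
force: [0.7, -0.6, -0.1]
width: 0.0916
```

Request:
arm_command(
  commands=[
    {"x": 0,"y": 0,"z": 0,"spin": -8},
    {"x": 0,"y": 0,"z": 0,"spin": -8},
    {"x": 0,"y": 0,"z": 0,"spin": -8},
    {"x": 0,"y": 0,"z": 0,"spin": -8},
    {"x": 0,"y": 0,"z": 0,"spin": -8},
    {"x": 0,"y": 0,"z": 0,"spin": -8},
    {"x": 0,"y": 0,"z": 0,"spin": -8},
    {"x": 0,"y": 0,"z": 0,"spin": -8},
    {"x": 0,"y": 0,"z": 0,"spin": -8},
    {"x": 0,"y": 0,"z": 0,"spin": -4},
    {"x": 0,"y": 0,"z": 0,"spin": 0},
  ],
)

```text
t: 3.45
tcp_pos: [0.6277, -0.2136, 0.2074]
ee_rot: [-2.169, -2.272, 0.0]
force: [-0.1, 0.4, -0.2]
width: 0.0916
```

```bash
python3 - <<'E'
from h import *
snap('wrist','w2'); snap('scene','s2'); snap('side','d2')
plan([.633,-.207,.062],np.radians(2.5))
print(env.read_state()['q'])
E
```

```text
t 3.6 tcp [ 0.6279 -0.2134  0.2076] w 0.0922 F [ 1.1  0.6 -0. ]
[[-0.046  0.999 -0.   ]
 [ 0.999  0.046  0.   ]
 [ 0.    -0.    -1.   ]]
spin 0.12567506090811562
spin -179.87432493909188
shift cm (current axes) [ 0.62  0.54 14.56]
[ 0.52113472  0.56221285 -0.4345278   1.4799292   0.24794242  1.15421628
  0.09067812]
```

View pics/w2.png

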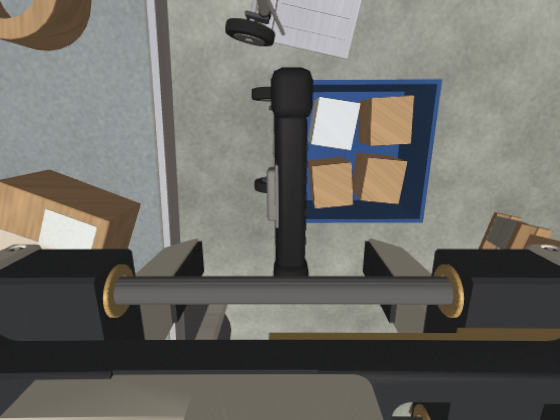

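View pics/s2.png

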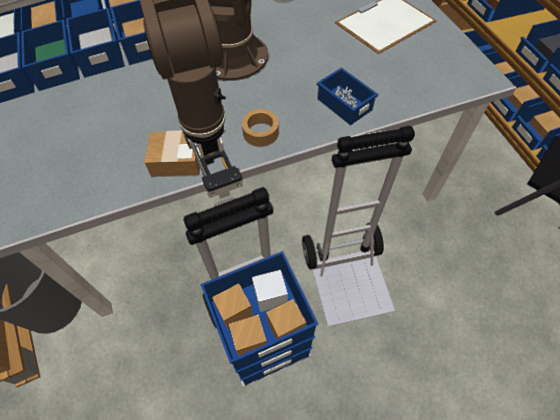

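The wrist view shows the bar vertical at u≈292 with the grey button at (272,195), and the jaws straddle the bar's line. I'll check the button and bar with this camera.

```bash
python3 - <<'E'
from h import *
s=load('w2');W=cloud(s)
for u,v in [(272,170),(272,195),(272,219),(291,100),(291,150),(291,195),(291,240),(280,150),(303,150),(280,240),(303,240)]: print(u,v,W[v,u].round(4))
P=W[60:245,230:330].reshape(-1,3);Q=P[(P[:,2]>.06)]
for lo,hi in [(-.26,-.235),(-.235,-.18),(-.175,-.145),(-.13,-.1)]:
    q=Q[(Q[:,1]>lo)&(Q[:,1]<hi)]; print(lo,hi,len(q),q.min(0).round(4),q.max(0).round(4))
g=W[150:230,266:277]; print(g[...,1][g[...,2]>.04].min(),g[...,1][g[...,2]>.04].max())
E
```

```text
272 170 [ 0.6156 -0.1842  0.0796]
272 195 [ 0.6164 -0.2077  0.08  ]
272 219 [ 0.6173 -0.2314  0.08  ]
291 100 [ 0.6295 -0.1236  0.0903]
291 150 [ 0.6318 -0.1648  0.0847]
291 195 [ 0.634  -0.2056  0.0848]
291 240 [ 0.6364 -0.2499  0.0855]
280 150 [ 0.6221 -0.1652  0.0856]
303 150 [ 0.6425 -0.1644  0.0835]
280 240 [ 0.6259 -0.2507  0.0847]
303 240 [ 0.648  -0.2499  0.0842]
-0.26 -0.235 571 [ 0.6214 -0.2575  0.0781] [ 0.6514 -0.235   0.0879]
-0.235 -0.18 2252 [ 0.6108 -0.235   0.0621] [ 0.6504 -0.1801  0.0885]
-0.175 -0.145 1102 [ 0.6168 -0.175   0.0773] [ 0.6472 -0.145   0.0887]
-0.13 -0.1 1625 [ 0.6111 -0.13    0.0785] [ 0.6482 -0.1     0.092 ]
-0.23769003529395688 -0.1783765461643743
```

Both views agree: grip centre ≈ (0.634, −0.207, 0.07), yaw ≈ 2.6°, and the top at 0.086 is as specified. I'll centre the jaws, then descend.

Request:
arm_command(
  commands=[
    {"x": 0.6,"y": 0.5,"z": 1,"spin": 0},
    {"x": 0,"y": 0,"z": 3,"spin": 0},
    {"x": 0,"y": 0,"z": 3,"spin": 0},
    {"x": 0,"y": 0,"z": 2,"spin": 0},
    {"x": 0,"y": 0,"z": 2,"spin": 0},
    {"x": 0,"y": 0,"z": 2,"spin": 0},
    {"x": 0,"y": 0,"z": 1.7,"spin": 0},
    {"x": 0,"y": 0,"z": 0,"spin": 0},
    {"x": 0,"y": 0,"z": 0,"spin": 0},
  ],
)

```text
t: 4.72
tcp_pos: [0.6332, -0.2072, 0.0613]
ee_rot: [2.168, 2.273, 0.001]
force: [0.5, 0.5, 0.1]
width: 0.0919
```

```bash
python3 - <<'E'
from h import *
snap('side','d3'); snap('scene','s3')
im=cv2.imread('pics/d3.png')[20:240,150:400];cv2.imwrite('pics/d3c.png',cv2.resize(im,None,fx=3,fy=2.7))
plan([.633,-.207,.061],np.radians(2.5))
E
```

```text
t 4.825 tcp [ 0.6333 -0.2073  0.0617] w 0.092 F [ 0.  -0.1 -0.3]
[[-0.047  0.999  0.002]
 [ 0.999  0.047 -0.   ]
 [-0.     0.002 -1.   ]]
spin 0.21173928201092884
spin -179.7882607179891
shift cm (current axes) [ 0.03 -0.03  0.07]
```

View pics/d3c.png

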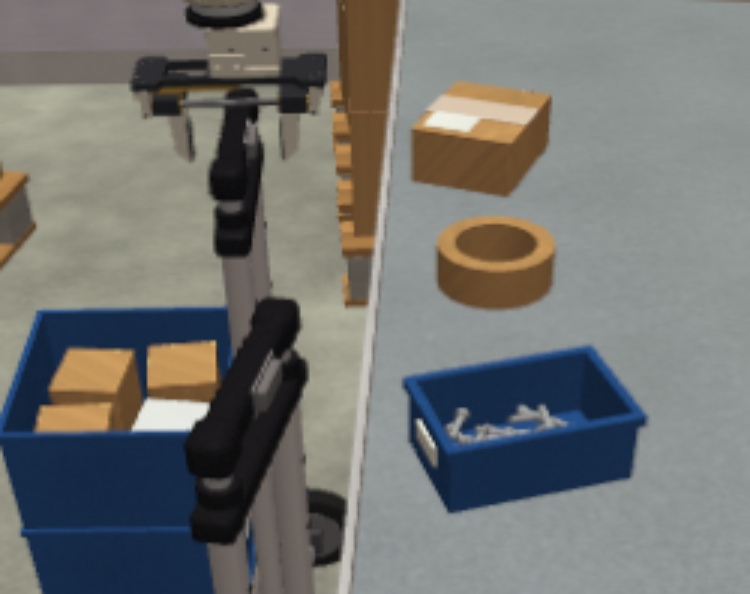

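View pics/s3.png

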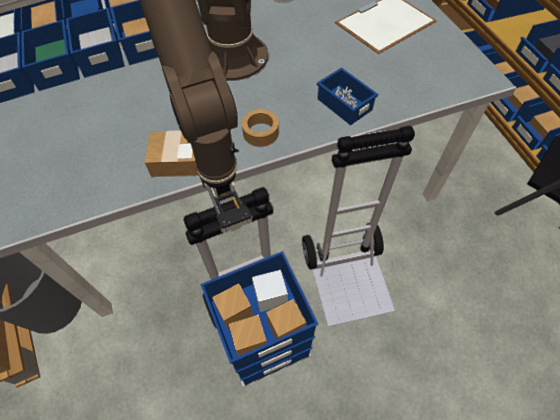

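The side crop shows the fingers on either side of the far (loaded) truck's bar, at about (183,140) and (290,135), with the bar at (240,120). I'm closing now.

Request:
arm_command(
  commands=[
    {"x": 0,"y": 0,"z": 0,"spin": 0},
    {"x": 0,"y": 0,"z": 0,"spin": 0},
    {"x": 0,"y": 0,"z": 0,"spin": 0},
    {"x": 0,"y": 0,"z": 0,"spin": 0},
    {"x": 0,"y": 0,"z": 0,"spin": 0},
    {"x": 0,"y": 0,"z": 0,"spin": 0},
    {"x": 0,"y": 0,"z": 0,"spin": 0},
    {"x": 0,"y": 0,"z": 0,"spin": 0},
  ],
  claw=255,
)

```text
t: 5.82
tcp_pos: [0.634, -0.2072, 0.0609]
ee_rot: [2.167, 2.272, 0.003]
force: [5.0, -0.4, -3.5]
width: 0.0302
```

Width is 30.2 mm, so the button is fully in. I'll pull gently first.

Request:
arm_command(
  commands=[
    {"x": 0,"y": 0,"z": -0.5,"spin": 0},
    {"x": 0,"y": 0,"z": -0.5,"spin": 0},
    {"x": 0,"y": 0,"z": -1,"spin": 0},
    {"x": 0,"y": 0,"z": -1,"spin": 0},
  ],
)

```text
t: 6.32
tcp_pos: [0.634, -0.2072, 0.0904]
ee_rot: [2.167, 2.273, 0.003]
force: [8.5, -1.9, -9.5]
width: 0.0298
```

Request:
arm_command(
  commands=[
    {"x": 0,"y": 0,"z": -1,"spin": 0},
    {"x": 0,"y": 0,"z": -1,"spin": 0},
    {"x": 0,"y": 0,"z": -1,"spin": 0},
    {"x": 0,"y": 0,"z": -1,"spin": 0},
    {"x": 0,"y": 0,"z": -1,"spin": 0},
    {"x": 0,"y": 0,"z": -1,"spin": 0},
    {"x": 0,"y": 0,"z": -1,"spin": 0},
    {"x": 0,"y": 0,"z": -1,"spin": 0},
    {"x": 0,"y": 0,"z": -1,"spin": 0},
    {"x": 0,"y": 0,"z": -1,"spin": 0},
    {"x": 0,"y": 0,"z": -1,"spin": 0},
    {"x": 0,"y": 0,"z": -1,"spin": 0},
    {"x": 0,"y": 0,"z": -1,"spin": 0},
    {"x": 0,"y": 0,"z": -1,"spin": 0},
  ],
)

```text
t: 8.07
tcp_pos: [0.6339, -0.2071, 0.2302]
ee_rot: [2.167, 2.273, 0.003]
force: [9.3, -1.2, -10.0]
width: 0.0294
```

Request:
arm_command(
  commands=[
    {"x": 0,"y": 0,"z": -0.6,"spin": 0},
    {"x": 0,"y": 0,"z": -0.4,"spin": 0},
    {"x": 0,"y": 0,"z": -0.2,"spin": 0},
    {"x": 0,"y": 0,"z": 0,"spin": 0},
    {"x": 0,"y": 0,"z": 0,"spin": 0},
  ],
)

```text
t: 8.7
tcp_pos: [0.6339, -0.2071, 0.2416]
ee_rot: [2.167, 2.273, 0.002]
force: [9.7, -0.6, -10.4]
width: 0.0297
```

```bash
python3 - <<'E'
from h import *
snap('side','d4'); s=snap('scene','s4');W=cloud(s)
plan([.633,-.207,.241],np.radians(2.5))
P=W[:,120:300].reshape(-1,3)
for y0 in (-.31,-.14):
  Q=P[(abs(P[:,1]-y0)<.035)&(abs(P[:,0]-.634)<.03)&(P[:,2]>.12)];print(len(Q),Q.max(0),Q.min(0))
E
```

```text
t 8.8 tcp [ 0.6339 -0.2071  0.2416] w 0.0296 F [  9.2  -0.8 -10.6]
[[-0.048  0.999  0.002]
 [ 0.999  0.048  0.   ]
 [ 0.     0.002 -1.   ]]
spin 0.23777862204469533
spin -179.7622213779553
shift cm (current axes) [ 0.01 -0.09  0.06]
687 [ 0.65814165 -0.27508145  0.27444371] [ 0.62277611 -0.31965062  0.1202351 ]
940 [ 0.66386172 -0.10506754  0.64415753] [ 0.60877777 -0.17498365  0.12013239]
```

View pics/s4.png

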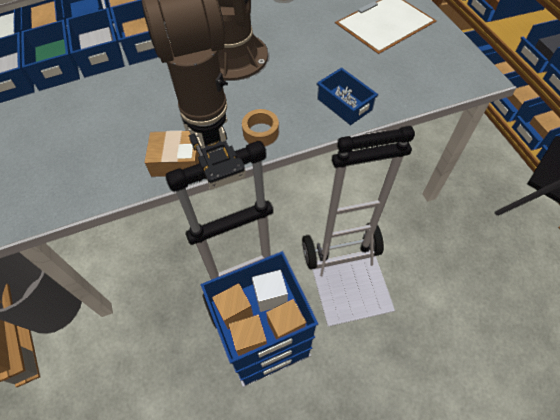

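View pics/d4.png

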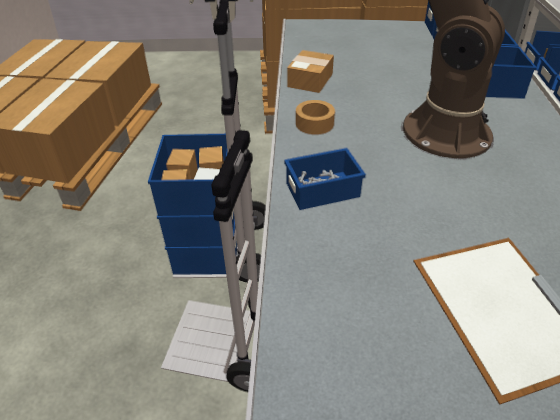

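The handle is out on the loaded truck, with its bar at (178–262, 150–183) in the scene view. The bench items and the empty truck haven't moved. The upward pull is still only about 10 N, so I'll creep up to feel the end stop.

Request:
arm_command(
  commands=[
    {"x": 0,"y": 0,"z": -0.1,"spin": 0},
    {"x": 0,"y": 0,"z": -0.1,"spin": 0},
    {"x": 0,"y": 0,"z": 0,"spin": 0},
    {"x": 0,"y": 0,"z": 0,"spin": 0},
  ],
)

```text
t: 9.3
tcp_pos: [0.6338, -0.2071, 0.2417]
ee_rot: [-2.167, -2.274, -0.002]
force: [14.6, -2.1, -22.4]
width: 0.0302
```

The force rose to 22 N with no further travel (180.8 mm in total), so it's at the second stop. One stability check, then I'll hand in.

```bash
python3 - <<'E'
from h import *
W=cloud(snap('scene','s5')); W0=cloud(load('scene0'))
plan([.633,-.207,.241],np.radians(2.5))
def top(W,u0,u1,v0,v1):
    P=W[v0:v1,u0:u1].reshape(-1,3);P=P[P[:,2]>.03];return P.min(0).round(3),P.max(0).round(3)
for b in [(238,282,105,150),(312,380,65,125),(325,420,120,170)]: print(top(W0,*b),top(W,*b))
print(env.sign_off())
E
```

```text
t 9.35 tcp [ 0.6338 -0.2071  0.2417] w 0.0295 F [ 15.3  -2.3 -21.7]
[[-0.048  0.999  0.   ]
 [ 0.999  0.048  0.001]
 [ 0.001  0.001 -1.   ]]
spin 0.24440395968137657
spin -179.75559604031864
shift cm (current axes) [ 0.02 -0.08  0.07]
(array([ 0.313, -0.082,  0.03 ]), array([0.429, 0.027, 0.054])) (array([ 0.317, -0.15 ,  0.03 ]), array([0.643, 0.027, 0.275]))
(array([0.263, 0.182, 0.03 ]), array([0.447, 0.337, 0.077])) (array([0.263, 0.183, 0.03 ]), array([0.447, 0.335, 0.079]))
(array([0.537, 0.134, 0.03 ]), array([0.603, 0.354, 0.096])) (array([0.537, 0.134, 0.03 ]), array([0.604, 0.354, 0.095]))
the job is handed in; nothing more can be done
None
```

I gripped the loaded truck's handle, which squeezed the button in, and drew the handle straight up past the first stop to the second. I handed in at about 9.4 s with the grip still held; no verdict was reported.

**Last checks:**
- **Button:** the jaws read about 30 mm, which means the button was fully in from the first squeeze to the end.
- **Handle:** the tool rose 180.8 mm, then the upward pull climbed from 10 to 22 N with no further travel, so I took that as the end stop. A rougher camera measurement, taken just before that last push, gave about 177 mm.
- **Empty truck and bolt bin:** measured unmoved, to within about 2 mm.
- **Carton and tape:** they look in place in the pictures. I didn't measure the carton. The tape's measuring window also caught the raised handle, so its figures don't settle it.

My first two move calls were refused as invalid input and moved nothing; filling in every field of each row fixed that.

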